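# Clear the cold frame's lid and hold it half open

### The arm

A 6-joint arm with a two-finger parallel gripper is mounted at the origin on the work surface. World frame = base frame: x ahead of the robot, y to its left, z up, the work surface at z = 0. Lengths are in mm, angles in degrees, forces in N, time in s.
With the tool pointing down it reaches from about 350 to 850 mm from the base axis. Payload 8.1 kg.
Tool frame: the origin (TCP) lies midway between the tips of the shut fingers; the grasp point (between the pads) lies 19 mm behind it; z points along the fingers, y is the line along which they close (so a half turn about z gives the same grasp; the last joint's range is limited). The gripper opens to 85 mm and grips with 20 to 120 N. Pads are 22 mm wide; open, the fingers measure 114 mm over their backs; the gripper's body (76 mm by 85 mm) begins 54 mm behind the grasp point. The pads swing forward as they close: fully open they stand 13 mm farther back than shut.
Start: joints at [70.795, 7.471, 85.268, -0, 87.261, -4.893], TCP at [148.304, 581.387, 195.292] pointing down, gripper open.
Joint ranges: [-169.43, 169.43], [-51.17, 129.36], [1.28, 143.12], [-76.62, 256.62], [0, 156.53], [-152.29, 152.29]. Speed limits (degrees/s): [136.94, 136.94, 159.86, 180, 180, 180].

### API

Orientations are given as [roll, pitch, yaw] about the fixed x, y, z axes, in that order (R = Rz(yaw) Ry(pitch) Rx(roll)).
In Python, from bench import sense, snapshot, order, finder gives the robot as it stands.
- The arm moves only by the tool send_rows, never from a script. Its argument "steps" is a list of rows, each a list of 2 entries, a list of its own where there are three numbers: the shift along the world's x, y, z in units of 30 mm (1.0 is 30 mm), then the turn, a rotation vector about the world's x, y, z in rad. In form: [[[dx, dy, dz], [wx, wy, wz]], ...]. A call has 1 to 10 rows; each row is the pose to reach, as a shift and turn from the pose commanded when the call began; what a row does not reach only later rows make up. A row lasts 1/8 s, in which the tool goes at most 62.5 mm and 10.7 degrees, less where a joint would pass 70% of its speed; a pose out of reach is approached as far as the arm can. A call with a gripper value outside its range is refused whole. "fingers" is the closure, from 0 (fully open) to 1 (shut), set as the call begins (left out, the last holds). The fingers move at their own pace and stop on an object; "squeeze" is the grip in N (left out, the last holds). Time passes only in rows, so rows that repeat a pose let the fingers close. It gives the time, the measured TCP pose, the force, the opening and the grip force at its end, in the units of the state.
- sense(): the state, without advancing time (a new reading comes with each control period).
- snapshot(name): name is "scene" or "top" or "wrist"; returns a dict with "img" (384x512x3 uint8, red, green, blue), "K" (3x3 intrinsics, pixels), "pose" (4x4, takes a point from camera to world coordinates). Camera axes: x right, y up, looking along -z (the intrinsics and any distortion apply to the point x, -y, -z); pixel columns grow to the right and rows downward; lengths in mm; the calibration is good to about 2 mm. The wrist camera is an equidistant fisheye: a pixel r from the principal point sees the ray r / f radians off the axis. A picture is of the moment at which its call begins. There is no depth.
- order.hand_in(): hands the job in; it is judged then, once.
Trained networks look in the newest picture that a camera, given by its name, has taken for a name from the list of things; names that differ only in an ending like _2 or _b are one class to them, and where a whole thing is asked for, a point or a joint stands for the part that bears it (a point fixed in the world has none). Each returns a list of dicts, best first, with "confidence" (0 to 1); they miss things now and then, are a little off and sometimes report something else, mostly with a low value. They report only what shows in the picture. A call takes as long as a camera call. They do not tell look-alikes from the thing itself.
- finder.find_in(label, camera): "box" ([left, top, width, height] as shares, 0 to 1, of the picture: columns of its width, rows of its height, round what is visible of it).
- finder.trace(label, camera): "mask" (384x512 bool, what is visible of it) and "box" ([left, top, width, height] as shares, 0 to 1, of the picture: columns of its width, rows of its height, round what is visible of it).
- finder.pinpoint(label, camera): "at" ([column, row] as shares, 0 to 1, of the picture: columns of its width, rows of its height: a listed point, or the origin of a listed thing).
The state is a dict: "time": time; "joint_pos": joint angles; "qd": joint speeds; "joint_efforts": joint torques, N m; "tool_pos": TCP position; "tcp_rot": TCP orientation; "ft_force": force on the tool from outside, world axes, zero at the start; "wrist_torque": the same for the moment, N m; "finger_gap": finger opening in mm; "grip_force": force on a finger pad.
Only numpy, scipy, OpenCV 4.12 (cv2) and the standard library are available. Lean on these libraries where they do the work, as an engineer would, in place of code of your own. Each camera call takes 0.05 s, during which the arm holds its last target. There are 200 camera calls.

### The job

The little cold frame on the bench has a paver offcut lying on its lid to keep the wind from lifting it. Take that weight off and lower it gently to lie flat on the bench, then raise the lid to 45 degrees from its closed position and keep holding it there so the seedlings can be looked over: the lid falls shut if let go, so finish while still holding it at that angle. Leave the pot, vase, saucer and dibber where they are.

Things in the scene. Friction and masses are not known exactly. Their poses are not given: they have to be found in the camera images.
- frame: Bench-top cold frame, fixed to the bench: an open wooden box 240 mm deep (its x) and 340 mm wide (its y), 110 mm high at the front (its -x side, towards the robot) and 136 mm at the back, with a green seedling tray inside. Origin: centre of its underside, on the bench; x points from front to back, where the hinges are, z up. The closed lid slopes down to the front by 6.2 degrees.
- lid (a joint): Opening angle of the lid about its hinge along the back edge, rad: 0 closed (lying on the frame), growing as its front edge is lifted, stop at 1.75; 45 degrees is 0.785. The lid (252 mm long, 352 mm wide, 20 mm thick, about 0.65 kg, wooden rails 42 mm wide round a clear plastic pane 1.5 mm below their top) falls shut by its own weight. It overhangs the front by 13 mm.
- lid_handle (a point): Middle of the lid's pull handle: a round steel bar 12 mm thick and 96 mm long along the frame's y, on two posts at its ends, its axis 35 mm above the top of the lid's front rail and 24 mm behind the lid's front edge. This point is on the bar's axis and moves with the lid; axes turn with the lid: x towards the hinge, y along the bar, z square to the lid, upwards. 228 mm from the hinge line along the lid and 55 mm above the lid's underside.
- lid_hinge (a point): Middle of the hinge line, at the lid's back lower edge: 120 mm behind the frame's origin and 136 mm above the bench. The hinge line runs along the frame's y.
- brick_center (a point): Centre of the weight: a plain red-brown clay paver offcut 110 mm (its x) by 50 mm (its y) by 40 mm (its z), about 0.42 kg, at the start lying on the lid's pane and leaning with its slope. At rest on the bench its centre is 20 mm up.
- pot_center (a point): Centre of the small terracotta pot, 90 mm across and 85 mm high, standing on the bench; leave alone.
- vase_center (a point): Centre of the clear glass vase, 76 mm across and 160 mm high, standing on the bench; leave alone.
- saucer_center (a point): Centre of the black plastic saucer, 120 mm across and 18 mm high, on the bench; leave alone.
- dibber_center (a point): A point in the shaft of the aluminium dibber, lying on the bench, 22 mm thick: pointed end 112 mm ahead (+x), T handle 90 mm wide 85 mm behind (-x); leave alone.
Things that resemble listed ones, but are neither listed nor needed, are in the scene too. Of the things like the part that bears brick_center, leave any that is blue; of the rest the larger one is meant.

How it is judged:
By the outcome, as a careful person would: the job done as asked, in the order asked, and still so for the second after the job is handed in, while the arm keeps its last pose, push and grip.
It also fails if it takes over 51 s, if anything falls off the work surface, if the arm or the gripper's body presses on something with over 40 N, if the wrist force passes 120 N, or if a joint passes its speed limit or range.

## Working session

There is one attempt and no reset: what is moved stays moved. The work goes in short steps, Python scripts to look and compute and a tool call to move; the robot and the scene stay as the last step left them, time stands still between calls to the robot, and variables do not carry over. Pictures are saved under pics/ and viewed, at most 12 in all, crops included, and the job is handed in when it is done.

Besides the shell and the picture viewer there is one more tool, called after "Request:" in YAML: its name, and indented under it one key for each argument. send_rows: Moves the arm, as the interface text tells. Its arguments: {"type":"object","properties":{"steps":{"type":"array"},"fingers":{"type":"number"},"squeeze":{"type":"number"}},"required":["steps"]}

```bash
mkdir -p pics
cat > h.py <<'E'
import numpy as np, cv2
from bench import sense, snapshot, order, finder
def ray(s,px):
    K=s["K"];P=np.array(s["pose"]);d=np.array([(px[0]-K[0][2])/K[0][0],-(px[1]-K[1][2])/K[1][1],-1.0])
    return P[:3,3],P[:3,:3]@d
def hit(s,px,z):
    o,d=ray(s,px);return o+d*(z-o[2])/d[2]
def proj(s,p):
    P=np.array(s["pose"]);c=P[:3,:3].T@(np.array(p)-P[:3,3]);K=s["K"]
    return np.array([K[0][0]*c[0]/-c[2]+K[0][2],K[1][1]*-c[1]/-c[2]+K[1][2]])
def save(s,n): cv2.imwrite("pics/"+n,cv2.cvtColor(s["img"],cv2.COLOR_RGB2BGR))
E
python3 - <<'E'
from h import *
S={}
for c in("scene","top"):
    s=S[c]=snapshot(c);save(s,c+"0.png");print(c,np.round(s["K"],1).tolist(),np.round(s["pose"],2).tolist())
    for l in["frame","lid_handle","lid_hinge","brick_center","pot_center","vase_center","saucer_center","dibber_center"]:
        print(l,[(np.round(np.array(r["at"])*[512,384],1).tolist(),round(r["confidence"],2)) for r in finder.pinpoint(l,c)])
print(sense())
E
```

```text
scene [[386.5, 0.0, 253.3], [0.0, 386.5, 187.5], [0.0, 0.0, 1.0]] [[0.8, -0.47, 0.38, 1085.78], [0.6, 0.62, -0.51, -688.41], [0.01, 0.63, 0.77, 1118.01], [0.0, 0.0, 0.0, 1.0]]
frame [([256.1, 191.0], 0.67), ([175.9, 290.3], 0.38)]
lid_handle [([239.3, 141.9], 0.87)]
lid_hinge [([279.0, 191.3], 0.83)]
brick_center [([265.0, 161.6], 0.95), ([323.5, 217.4], 0.79), ([295.9, 252.6], 0.61), ([177.6, 290.0], 0.18)]
pot_center [([177.2, 292.5], 0.55)]
vase_center [([268.4, 100.8], 0.88)]
saucer_center [([315.8, 138.9], 0.62)]
dibber_center [([122.1, 256.8], 0.81)]
top [[445.7, 0.0, 255.7], [0.0, 445.7, 196.0], [0.0, 0.0, 1.0]] [[0.01, 1.0, -0.08, 473.91], [-1.0, 0.01, -0.0, 3.5], [0.0, 0.08, 1.0, 1432.19], [0.0, 0.0, 0.0, 1.0]]
frame [([244.3, 199.4], 0.74), ([259.1, 155.5], 0.3)]
lid_handle [([231.5, 237.0], 0.77)]
lid_hinge [([259.0, 158.7], 0.61), ([233.2, 233.4], 0.44)]
brick_center [([284.6, 123.3], 0.89), ([229.6, 120.6], 0.77), ([236.1, 192.8], 0.69)]
pot_center [([391.9, 185.9], 0.81)]
vase_center [([115.4, 273.3], 0.67)]
saucer_center [([125.3, 185.6], 0.71)]
dibber_center [([397.4, 255.7], 0.59)]
{'time': 0.9, 'joint_pos': array([ 7.07940335e+01,  7.47098977e+00,  8.52673401e+01, -2.33922831e-04,
        8.72608726e+01, -4.89342227e+00]), 'qd': array([ 0.03870086, -0.00903198,  0.03602086, -0.02569123,  0.01168161,
       -0.00897744]), 'joint_efforts': array([ 1.26681236e-03, -5.69301653e+01, -5.00873637e+01, -3.48509445e-05,
        4.81747920e-04,  1.93951701e-05]), 'tool_pos': array([148.31395641, 581.39160389, 195.29847546]), 'tcp_rot': array([1.79999225e+02, 3.00830114e-04, 1.65687467e+02]), 'ft_force': array([-0.17158148,  0.46790144,  0.12329007]), 'wrist_torque': array([ 0.02489328,  0.0112313 , -0.03505081]), 'grip_force': 0.0, 'finger_gap': 85.3350935460645}
```

```bash
ls
```

```text
h.py
pics
```

View pics/scene0.png

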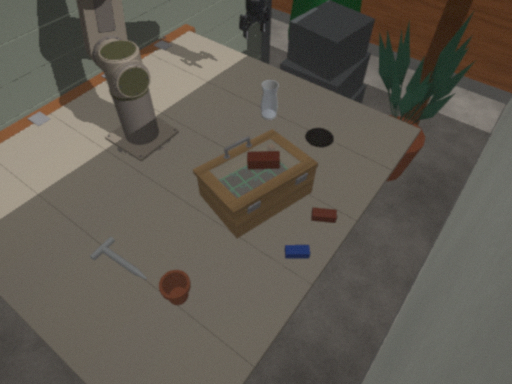

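View pics/top0.png

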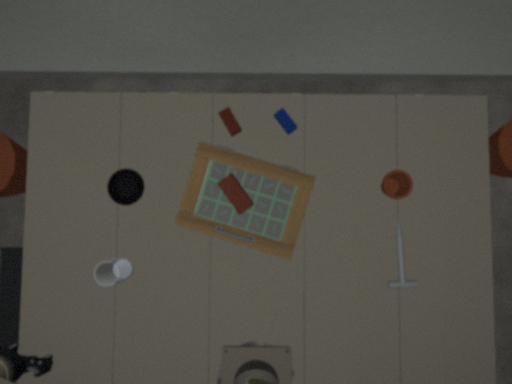

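The scene view shows the meant paver on the lid at (265,160), with two look-alikes on the bench: a small red one at (324,215) and a blue one at (297,251). In the top view these are at (236,193), (230,121) and (285,121). The handle is at (234,235), the vase (113,271), the saucer (126,187), the pot (397,184) and the dibber (401,258). I choose the one on the lid, since it is larger and not blue.

```bash
cat >> h.py <<'E'
from scipy.optimize import minimize
from scipy.spatial.transform import Rotation as R
def lidpt(f,u,v,w,th=0.0):
    t=th-np.radians(6.2); x=120-u*np.cos(t)+w*np.sin(t); z=136+u*np.sin(t)+w*np.cos(t)
    c,s=np.cos(f[2]),np.sin(f[2]); return np.array([f[0]+c*x-s*v,f[1]+s*x+c*v,z])
def iou(s,pts,m):
    h=cv2.convexHull(np.array([proj(s,p) for p in pts],np.float32)); k=4
    a=np.zeros((384*k,512*k),np.uint8); cv2.fillConvexPoly(a,np.int32(np.round((h+.5)*k-.5)),1)
    b=cv2.resize(m.astype(np.uint8),None,fx=k,fy=k,interpolation=cv2.INTER_NEAREST)
    return (a&b).sum()/max(1,(a|b).sum())
E
python3 - <<'E'
from h import *
S={c:snapshot(c) for c in("top","scene")}
def masks(l,c): return [(r["mask"],round(r["confidence"],2),np.round(np.array(r["box"])*[512,384,512,384],1).tolist()) for r in finder.trace(l,c)]
L={c:masks("lid",c) for c in S}; B={c:masks("brick_center",c) for c in S}
for c in S: print(c,[x[1:]+(x[0].sum(),) for x in L[c]],[x[1:]+(x[0].sum(),) for x in B[c]])
# initial frame from top
hd=hit(S["top"],(234,235),160);hg=hit(S["top"],(256.5,160),145)
print("handle,hinge",hd,hg)
y0=np.arctan2((hg-hd)[1],(hg-hd)[0]);f0=np.r_[(hg-120*np.array([np.cos(y0),np.sin(y0),0]))[:2],y0];print(f0)
lid=lambda f:[lidpt(f,u,v,w) for u in(0,252) for v in(-176,176) for w in(0,20)]
for cs in(("top",),("top","scene")):
    try:
        mm={}
        for c in cs:
            m=L[c][0][0].astype(np.uint8); cn=cv2.convexHull(np.vstack(cv2.findContours(m,0,2)[0])) ; a=np.zeros_like(m);cv2.fillConvexPoly(a,cn,1);mm[c]=a
        cost=lambda f:-sum(iou(S[c],lid(f),mm[c]) for c in cs)
        r=minimize(cost,f0,method="Nelder-Mead",options=dict(initial_simplex=[f0,f0+[15,0,0],f0+[0,15,0],f0+[0,0,.1]],xatol=.01));f=r.x
        print(cs,"frame",f[:2],np.degrees(f[2]),[iou(S[c],lid(f),mm[c]) for c in cs])
    except Exception as e: print(cs,e)
def brick(f,q):
    c,s=np.cos(q[2]),np.sin(q[2])
    return [lidpt(f,q[0]+c*a-s*b,q[1]+s*a+c*b,18.5+h) for a in(-55,55) for b in(-25,25) for h in(0,40)]
bm={c:min(B[c],key=lambda x:np.hypot(*(np.array(x[2][:2])+np.array(x[2][2:])/2-dict(top=(236,193),scene=(265,160))[c])))[0] for c in S}
best=None
for a0 in np.radians(range(0,180,30)):
    q0=np.array([120,30,a0])
    r=minimize(lambda q:-sum(iou(S[c],brick(f,q),bm[c]) for c in S),q0,method="Nelder-Mead",options=dict(initial_simplex=[q0,q0+[30,0,0],q0+[0,30,0],q0+[0,0,.5]]))
    if best is None or r.fun<best.fun: best=r
q=best.x;print("brick q",q[:2],np.degrees(q[2]),best.fun)
e=np.array([np.cos(q[2]),np.sin(q[2])])
C=lidpt(f,q[0],q[1],38.5);ax=lidpt(f,*(q[:2]+e),38.5)-C
print("brick C",C,"long axis",ax,"yaw",np.degrees(np.arctan2(ax[1],ax[0])))
print("handle",lidpt(f,228,0,55),"handle px",[proj(S[c],lidpt(f,228,0,55)) for c in S])
for l,c,px,z in[("vase","top",(106,273),0),("saucer","top",(126,187),10),("pot","top",(397,184),40),("dib","top",(401,258),11),("redsmall","top",(230,121),15)]: print(l,hit(S[c],px,z).round())
im=[]
for c,(x,y) in dict(top=(245,200),scene=(258,170)).items():
    i=S[c]["img"].copy()
    cr=cv2.resize(i[y-75:y+75,x-75:x+75],None,fx=2.66,fy=2.66,interpolation=cv2.INTER_CUBIC)
    for p in brick(f,q)+lid(f)+[lidpt(f,228,0,55)]:
        u=(proj(S[c],p)-[x-75,y-75]+.5)*2.66; cv2.circle(cr,tuple(int(v) for v in u),2,(255,0,255),-1)
    im.append(cr)
cv2.imwrite("pics/fit.png",cv2.cvtColor(np.hstack(im),cv2.COLOR_RGB2BGR))
np.savez("est.npz",f=f,q=q)
E
```

```text
top [(0.73, [175.1, 142.7, 137.9, 115.4], np.int64(9937))] [(0.87, [219.0, 104.0, 25.0, 33.3], np.int64(337)), (0.84, [275.5, 107.8, 23.9, 22.1], np.int64(309)), (0.59, [218.5, 173.9, 34.9, 38.2], np.int64(716))]
scene [(0.96, [192.9, 133.9, 124.6, 81.8], np.int64(4931)), (0.71, [247.4, 151.9, 33.7, 17.8], np.int64(554))] [(0.7, [283.1, 245.2, 24.2, 13.6], np.int64(332)), (0.66, [247.9, 153.2, 36.4, 16.5], np.int64(632)), (0.61, [311.5, 209.2, 25.9, 12.6], np.int64(290))]
handle,hinge [459.2283641   65.04361651 160.        ] [677.37345359   2.92540977 145.        ]
[ 5.61961422e+02  3.57897224e+01 -2.77413827e-01]
('top',) frame [568.90090814  34.4699944 ] -16.569483558096174 [np.float64(0.9583399388517722)]
('top', 'scene') frame [567.77232195  35.18979972] -16.47478939343836 [np.float64(0.9575471431078503), np.float64(0.9469915694652963)]
brick q [114.65480036  29.20099104] 129.3665686272356 -1.8506264958042205
brick C [577.8351011   62.66506022 161.89216755] long axis [0.82392848 0.56253833 0.06850178] yaw 34.32336237889936
handle [459.78903651  67.12423036 166.05444992] handle px [array([233.16357888, 234.81851443]), array([237.54227397, 143.91395083])]
vase [333. 478.   0.]
saucer [608. 420.  10.]
pot [ 622. -439.   40.]
dib [ 390. -457.   11.]
redsmall [824.  90.  15.]
```

View pics/fit.png

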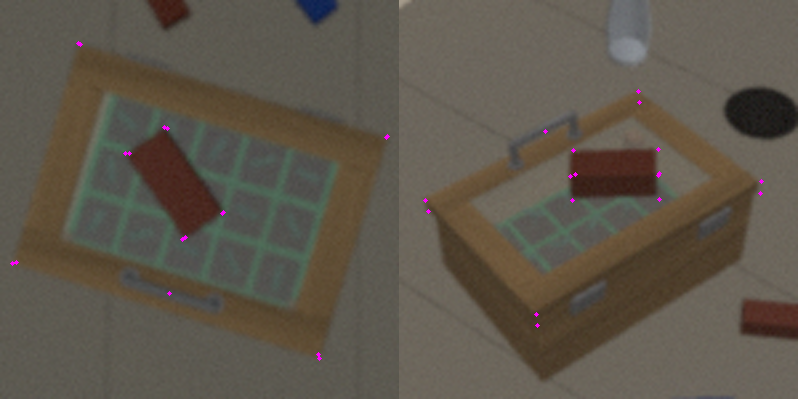

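The overlay fits. The lid corners land on the lid in both views, the handle point sits on the bar at (234,235), and the paver's corners match in both views. The choice stands: this is the large red one on the pane. Next I work out the moves.

```bash
cat >> h.py <<'E'
def tgt(p,Rm,name=""):
    s=sense();R0=R.from_euler("xyz",s["tcp_rot"],degrees=True)
    print(name,"shift",np.round((np.array(p)-s["tool_pos"])/30,3).tolist(),"rot",np.round((R.from_matrix(Rm)*R0.inv()).as_rotvec(),3).tolist())
def frm(z,x):
    z=z/np.linalg.norm(z);x=x-z*(x@z);x/=np.linalg.norm(x);return np.stack([x,np.cross(z,x),z],1)
E
cat > t.py <<'E'
from h import *
d=np.load("est.npz");f,q=d["f"],d["q"]
n=lidpt(f,0,0,1)-lidpt(f,0,0,0);e=np.array([np.cos(q[2]),np.sin(q[2])])
ax=lidpt(f,*(q[:2]+e),0)-lidpt(f,*q[:2],0)
Rb=frm(-n,ax)
if __name__=="__main__":
    for w in(130,26): tgt(lidpt(f,*q[:2],w),Rb,f"w{w}")
    print(np.degrees(np.arctan2(ax[1],ax[0])),n)
E
python3 t.py
```

```text
w130 shift [14.002, -17.197, 1.92] rot [0.103, -0.089, -2.293]
w26 shift [14.361, -17.303, -1.527] rot [0.103, -0.089, -2.293]
34.323362378899695 [-0.1035654   0.03062791  0.99415096]
```

Request:
send_rows:
  steps:
    - [[0,0,2],[0,0,-0.18]]
    - [[0.5,-0.6,3.5],[0,0,-0.36]]
    - [[2,-2.4,3.5],[0,0,-0.54]]
    - [[3.5,-4.2,3.5],[0,0,-0.72]]
    - [[5,-6.1,3.5],[0,0,-0.9]]
    - [[6.5,-8,3.5],[0,0,-1.08]]
    - [[8,-9.8,3.5],[0,0,-1.26]]
    - [[9.5,-11.6,3.5],[0,0,-1.44]]
    - [[11,-13.5,3.3],[0.05,-0.05,-1.62]]
    - [[12.4,-15.2,3],[0.08,-0.07,-1.8]]
  fingers: 0
  squeeze: 50

```text
time: 2.45
tool_pos: [480.2, 174.4, 292.1]
tcp_rot: [175.1, -2.3, 62.2]
ft_force: [1.1, 0.9, -1.8]
finger_gap: 85.2
grip_force: 0.0
```

```bash
python3 t.py
```

```text
w130 shift [2.94, -3.631, -1.307] rot [0.023, -0.017, -0.487]
w26 shift [3.299, -3.738, -4.753] rot [0.023, -0.017, -0.487]
34.323362378899695 [-0.1035654   0.03062791  0.99415096]
```

Request:
send_rows:
  steps:
    - [[1.6,-2,-0.5],[0,0,-0.18]]
    - [[1.6,-2,-1],[0,0,-0.36]]
    - [[1.6,-2,-1],[0,0,-0.49]]
    - [[1.6,-2,-1],[0,0,-0.49]]
    - [[1.6,-2,-1],[0,0,-0.49]]

```text
time: 3.08
tool_pos: [527.1, 116.4, 261.9]
tcp_rot: [175.2, -2.3, 34.7]
ft_force: [0.3, -0.0, -0.2]
finger_gap: 85.7
grip_force: 0.0
```

```bash
python3 t.py
python3 - <<'E'
from h import *
s=snapshot("wrist");save(s,"w1.png");print(s["K"],finder.pinpoint("brick_center","wrist"))
E
```

```text
w130 shift [1.376, -1.697, -0.301] rot [0.017, -0.024, -0.006]
w26 shift [1.735, -1.804, -3.748] rot [0.017, -0.024, -0.006]
34.323362378899695 [-0.1035654   0.03062791  0.99415096]
[[297.31863964   0.         256.39075984]
 [  0.         297.31863964 189.68077376]
 [  0.           0.           1.        ]] [{'at': [0.8578, 0.2258], 'confidence': 0.92}, {'at': [0.625, 0.4432], 'confidence': 0.66}, {'at': [0.7113, 0.0305], 'confidence': 0.62}]
```

View pics/w1.png

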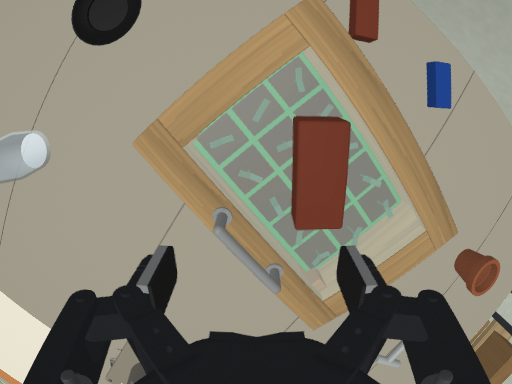

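The wrist view shows the paver at about (320,172), square to the fingers. The small red one is at (365,18) and the blue one at (439,85). I check this ray against the estimate and then move over the paver.

```bash
cat >> h.py <<'E'
def fray(s,px):
    K=s["K"];a=np.array([(px[0]-K[0][2])/K[0][0],(px[1]-K[1][2])/K[1][1]]);r=np.hypot(*a);P=np.array(s["pose"])
    d=np.r_[a/r*np.sin(r),np.cos(r)];return P[:3,3],P[:3,:3]@(d*[1,-1,-1])
E
python3 - <<'E'
from h import *
from t import *
s=snapshot("wrist")
c=lidpt(f,q[0],q[1],38.5);print("est C",c)
def onpl(px,w):
    o,d=fray(s,px);p0=lidpt(f,0,0,w);return o+d*((p0-o)@n)/(d@n)
# top face corners by eye of (293,117),(350,121),(344,229),(292,229)
for l in finder.trace("brick_center","wrist"):
    b=np.array(l["box"])*[512,384,512,384]
    if abs(b[0]+b[2]/2-320)<25: print("center ray",onpl(b[:2]+b[2:]/2,40),b)
o=finder.pinpoint("lid_handle","wrist")
for r in o: print("handle",r["confidence"],onpl(np.array(r["at"])*[512,384],55),"est",lidpt(f,228,0,55))
for r in finder.pinpoint("brick_center","wrist"): print("pin",onpl(np.array(r["at"])*[512,384],38.5))
E
```

```text
est C [577.8351011   62.66506022 161.89216755]
center ray [574.16774992  59.24037195 163.12445559] [289.8944 118.3872  61.3888 112.7808]
handle 0.92 [457.87047597  68.08080091 165.82511428] est [459.78903651  67.12423036 166.05444992]
pin [573.88606545  60.57553515 161.54515216]
pin [731.97772324 122.11129831 176.11850637]
pin [726.22289154  14.04100026 178.8484395 ]
```

Request:
send_rows:
  steps:
    - [[1.37,-1.7,-0.3],[0.017,-0.024,-0.006]]
    - [[1.37,-1.7,-0.3],[0.017,-0.024,-0.006]]
    - [[1.37,-1.7,-0.3],[0.017,-0.024,-0.006]]
    - [[1.37,-1.7,-0.3],[0.017,-0.024,-0.006]]

```text
time: 3.88
tool_pos: [567.8, 65.9, 252.7]
tcp_rot: [175.2, -3.9, 34.2]
ft_force: [1.0, -0.3, -0.6]
finger_gap: 85.4
grip_force: 0.0
```

```bash
python3 t.py
```

```text
w130 shift [0.017, -0.015, 0.004] rot [-0.0, -0.0, 0.002]
w26 shift [0.376, -0.121, -3.443] rot [-0.0, -0.0, 0.002]
34.323362378899695 [-0.1035654   0.03062791  0.99415096]
```

Request:
send_rows:
  steps:
    - [[0.08,-0.08,-0.8],[0,0,0]]
    - [[0.16,-0.1,-1.6],[0,0,0]]
    - [[0.22,-0.14,-2.3],[0,0,0]]
    - [[0.27,-0.16,-2.9],[0,0,0]]
    - [[0.3,-0.17,-3.25],[0,0,0]]
    - [[0.32,-0.17,-3.4],[0,0,0]]
    - [[0.32,-0.17,-3.4],[0,0,0]]

```text
time: 4.75
tool_pos: [577.9, 60.1, 150.7]
tcp_rot: [175.2, -3.9, 34.2]
ft_force: [0.6, 0.2, -0.3]
finger_gap: 85.8
grip_force: 0.0
```

Request:
send_rows:
  steps:
    - [[0,0,0],[0,0,0]]
    - [[0,0,0],[0,0,0]]
    - [[0,0,0],[0,0,0]]
    - [[0,0,0],[0,0,0]]
    - [[0,0,0],[0,0,0]]
    - [[0,0,0],[0,0,0]]
  fingers: 1
  squeeze: 50

```text
time: 5.5
tool_pos: [577.7, 60.0, 150.4]
tcp_rot: [175.2, -3.9, 34.1]
ft_force: [-0.9, -0.1, -0.3]
finger_gap: 0.1
grip_force: 0.0
```

The gap is 0.1, so the fingers closed on nothing. I take a look.

Run:
```python
from h import *
a=snapshot("wrist")["img"];s=snapshot("scene");b=cv2.resize(s["img"][90:234,170:362],(512,384))
cv2.imwrite("pics/miss.png",cv2.cvtColor(cv2.resize(np.hstack([a,b]),(800,300),interpolation=cv2.INTER_AREA),cv2.COLOR_RGB2BGR));print(sense()["finger_gap"],sense()["grip_force"])
```

```text
0.05418341927861916 0.0
```

View pics/miss.png

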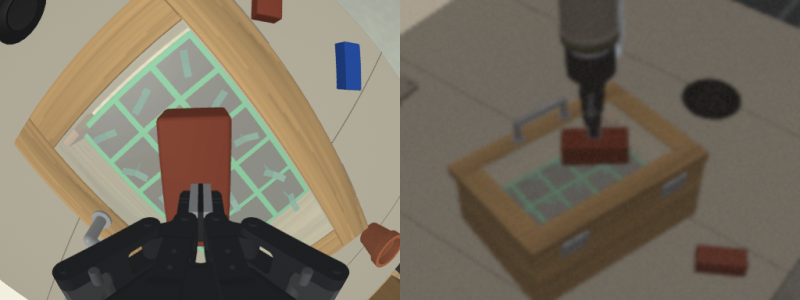

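The wrist view shows the shut fingers over the paver's middle, and the scene view shows the tips at its top face. I compare the tip pixel with the reported TCP.

Run:
```python
from h import *
from t import *
s=sense();S=snapshot("scene");T=snapshot("top");W=snapshot("wrist");p=s["tool_pos"]
Rt=R.from_euler("xyz",s["tcp_rot"],degrees=True).as_matrix()
for k in(0,20,40,60,100): print(-k,proj(S,p-Rt[:,2]*k).round(1))
print("brick box",[proj(S,x).round() for x in [lidpt(f,*q[:2],18.5),lidpt(f,*q[:2],58.5)]])
print("wrist cam in tool",Rt.T@(np.array(W["pose"])[:3,3]-p), (Rt.T@np.array(W["pose"])[:3,:3]).round(2).tolist())
P=np.array(W["pose"])
def fproj(x):
    c=P[:3,:3].T@(x-P[:3,3]);d=c*[1,-1,-1];th=np.arctan2(np.hypot(*d[:2]),d[2]);K=W["K"];return K[0][0]*th*d[:2]/np.hypot(*d[:2])+np.array([K[0][2],K[1][2]])
print("tcp in wrist",fproj(p),fproj(p-Rt[:,2]*19))
for l in finder.trace("brick_center","wrist"): print(l["confidence"],np.array(l["box"])*[512,384,512,384])
for a in(-55,55):
  for b in(-25,25):
    c,sn=np.cos(q[2]),np.sin(q[2]);print("corner",a,b,[fproj(lidpt(f,q[0]+c*a-sn*b,q[1]+sn*a+c*b,w)).round() for w in(18.5,58.5)])
for c,im,x,y in(("w",W["img"],260,280),("s",S["img"],265,155)):
    r=(130,100) if c=="w" else (40,40)
    cv2.imwrite(f"pics/m{c}.png",cv2.cvtColor(cv2.resize(im[max(0,y-r[1]):y+r[1],x-r[0]:x+r[0]],(400,400) if c=="s" else (400,308),interpolation=2)[:308],cv2.COLOR_RGB2BGR))
a=np.hstack([cv2.imread("pics/mw.png"),cv2.imread("pics/ms.png")]);cv2.imwrite("pics/m2.png",a)
```

```text
0 [263.5 163. ]
-20 [263.2 158.6]
-40 [263.  154.1]
-60 [262.8 149.5]
-100 [262.3 140. ]
brick box [array([264., 165.]), array([264., 156.])]
wrist cam in tool [  82.59748096    0.8264475  -176.9709981 ] [[0.0, 0.95, 0.32], [1.0, -0.0, -0.0], [-0.0, 0.32, -0.95]]
tcp in wrist [254.9085668  221.77567921] [254.76603773 235.18248411]
0.95 [323.6864   0.8832  41.6768  30.4896]
0.77 [202.8032 138.3168  94.6176 176.7936]
0.69 [428.0832  54.7968  34.2016  60.9024]
0.31 [ 19.0976   1.6128 454.1952 334.1952]
corner -55 -25 [array([221., 279.]), array([215., 314.])]
corner -55 25 [array([286., 279.]), array([292., 314.])]
corner 55 -25 [array([213., 133.]), array([202., 144.])]
corner 55 25 [array([293., 132.]), array([302., 143.])]
```

View pics/m2.png

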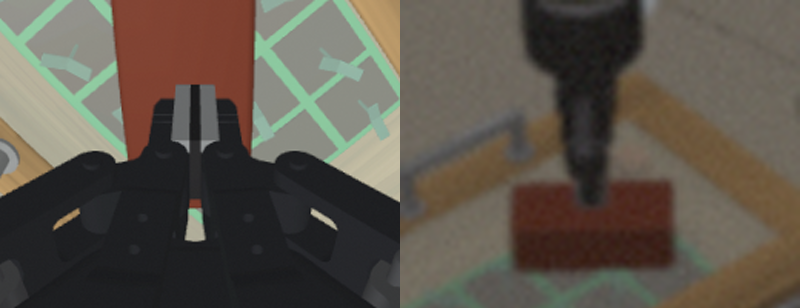

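Run:
```python
from h import *
W=snapshot("wrist")
s=sense();p=s["tool_pos"];Rt=R.from_euler("xyz",s["tcp_rot"],degrees=True).as_matrix();P=np.array(W["pose"])
def fp(v):
    c=P[:3,:3].T@(p+Rt@np.array(v)-P[:3,3]);d=c*[1,-1,-1];th=np.arctan2(np.hypot(*d[:2]),d[2]);K=W["K"];return (K[0][0]*th*d[:2]/np.hypot(*d[:2])+np.array([K[0][2],K[1][2]])).round(0).tolist()
for z in(0,-10,-20,-30,-40): print(z,"shut edge",fp([11,0,z]),"open tips",[fp([x,y,z-13]) for x in(11,-11) for y in(-42.5,42.5)])
```

```text
0 shut edge [255.0, 206.0] open tips [[185.0, 214.0], [324.0, 214.0], [189.0, 245.0], [321.0, 245.0]]
-10 shut edge [255.0, 212.0] open tips [[182.0, 221.0], [328.0, 221.0], [185.0, 253.0], [324.0, 253.0]]
-20 shut edge [255.0, 219.0] open tips [[178.0, 228.0], [332.0, 228.0], [182.0, 262.0], [328.0, 262.0]]
-30 shut edge [255.0, 227.0] open tips [[173.0, 237.0], [336.0, 237.0], [178.0, 271.0], [331.0, 272.0]]
-40 shut edge [255.0, 235.0] open tips [[168.0, 246.0], [341.0, 246.0], [174.0, 282.0], [335.0, 282.0]]
```

The picture settles it. The tips sit about 35 mm short of the reported TCP: shut edge at row 235 against 206 predicted, and the open-tip width agrees. They are hovering just above the paver, so I open and go 34 mm deeper.

Request:
send_rows:
  steps:
    - [[0,0,0],[0,0,0]]
    - [[0,0,0],[0,0,0]]
    - [[0,0,0],[0,0,0]]
    - [[0,0,0],[0,0,0]]
    - [[0,0,0],[0,0,0]]
    - [[0.03,-0.01,-0.35],[0,0,0]]
    - [[0.08,-0.02,-0.75],[0,0,0]]
    - [[0.11,-0.03,-1.0],[0,0,0]]
    - [[0.12,-0.035,-1.13],[0,0,0]]
    - [[0.12,-0.035,-1.13],[0,0,0]]
  fingers: 0

```text
time: 7.1
tool_pos: [581.0, 58.9, 116.0]
tcp_rot: [175.2, -3.9, 34.1]
ft_force: [0.8, 0.2, 0.1]
finger_gap: 85.6
grip_force: 0.0
```

Request:
send_rows:
  steps:
    - [[0,0,0],[0,0,0]]
    - [[0,0,0],[0,0,0]]
    - [[0,0,0],[0,0,0]]
    - [[0,0,0],[0,0,0]]
    - [[0,0,0],[0,0,0]]
  fingers: 1
  squeeze: 50

```text
time: 7.72
tool_pos: [581.6, 59.3, 117.4]
tcp_rot: [175.2, -4.0, 34.2]
ft_force: [-2.3, 2.2, 5.5]
finger_gap: 49.3
grip_force: 53.6
```

Gripped at 49 mm. I lift, carry it right to open bench around (500,-280), and level it on the way.

Request:
send_rows:
  steps:
    - [[0,0,0.4],[0,0,0]]
    - [[0,0,1.2],[0,0,0]]
    - [[0,0,2.2],[0,0,0]]
    - [[-0.2,-0.8,3],[0,0,0]]
    - [[-0.6,-2.2,3.2],[0.01,0.03,0]]
    - [[-1,-4,3.2],[0.015,0.05,0]]
    - [[-1.5,-5.8,3.2],[0.02,0.07,0]]
    - [[-1.9,-7.6,3.2],[0.03,0.1,0]]
    - [[-2.3,-9.4,3.2],[0.031,0.104,0]]
    - [[-2.6,-10.7,3.2],[0.031,0.104,0]]

```text
time: 8.98
tool_pos: [502.1, -264.5, 212.2]
tcp_rot: [-179.9, 0.1, 33.9]
ft_force: [0.4, -0.4, -4.8]
finger_gap: 49.2
grip_force: 52.9
```

Request:
send_rows:
  steps:
    - [[-0.1,-0.6,-0.5],[0,0,0]]
    - [[-0.1,-0.6,-1.5],[0,0,0]]
    - [[-0.1,-0.6,-2.5],[0,0,0]]
    - [[-0.1,-0.6,-3.5],[0,0,0]]
    - [[-0.1,-0.6,-4.5],[0,0,0]]
    - [[-0.1,-0.6,-5.2],[0,0,0]]
    - [[-0.1,-0.6,-5.2],[0,0,0]]
    - [[-0.1,-0.6,-5.2],[0,0,0]]

```text
time: 9.98
tool_pos: [500.7, -279.9, 57.1]
tcp_rot: [180.0, 0.0, 34.0]
ft_force: [0.4, -0.5, -3.6]
finger_gap: 49.4
grip_force: 53.0
```

Run:
```python
from h import *
s=sense();p=s["tool_pos"];Rt=R.from_euler("xyz",s["tcp_rot"],degrees=True).as_matrix()
print(p,s["tcp_rot"],s["ft_force"],s["finger_gap"],s["grip_force"],Rt[:,2])
S=snapshot("scene");T=snapshot("top")
x,y=[int(v) for v in proj(S,[p[0],p[1],20])];x=max(x,60);y=max(y,60)
cv2.imwrite("pics/pl.png",cv2.cvtColor(cv2.resize(S["img"][y-60:y+60,x-60:x+60],(480,480),interpolation=2),cv2.COLOR_RGB2BGR))
for c,s2 in(("scene",S),("top",T)):
    for l in finder.trace("brick_center",c): print(c,l["confidence"],(np.array(l["box"])*[512,384,512,384]).round(1))
    print([proj(s2,[p[0],p[1],z]).round(1) for z in(0,20,40,80)])
```

```text
[ 500.68093808 -279.89384451   57.13695621] [1.79999428e+02 3.18832966e-02 3.40099379e+01] [ 0.40328326 -0.4884204  -3.59736157] 49.35224102320692 52.951494455337524 [-4.55695184e-04 -3.19528919e-04 -9.99999845e-01]
scene 0.86 [281.6 242.7  28.7  16. ]
scene 0.62 [304.5 126.9  29.8  21.3]
scene 0.59 [311.2 207.7  26.6  11.8]
[array([184.1, 242.9]), array([183.3, 239.7]), array([182.5, 236.5]), array([180.8, 229.7])]
top 0.81 [274.3 106.   26.2  27. ]
top 0.77 [334.7 200.8  30.3  41.2]
top 0.76 [218.1 104.6  22.9  30.9]
[array([344.1, 222.4]), array([345.3, 222.3]), array([346.6, 222.2]), array([349.3, 222. ])]
```

View pics/pl.png

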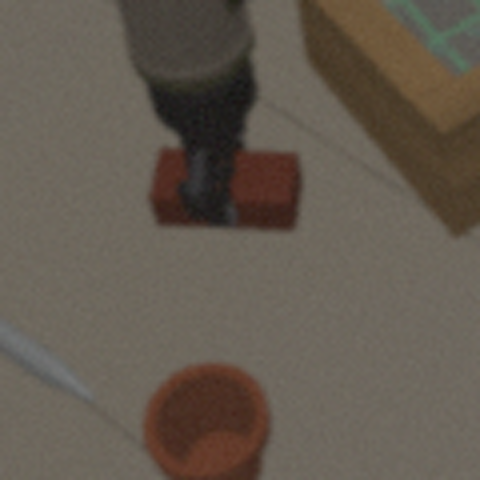

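The paver hangs level in the jaws at crop (225,190), clear of the frame and pot. I lower it, slowing at the end.

Request:
send_rows:
  steps:
    - [[0,0,-0.7],[0,0,0]]
    - [[0,0,-1.4],[0,0,0]]
    - [[0,0,-1.9],[0,0,0]]
    - [[0,0,-2.25],[0,0,0]]
    - [[0,0,-2.4],[0,0,0]]
    - [[0,0,-2.45],[0,0,0]]
    - [[0,0,-2.5],[0,0,0]]
    - [[0,0,-2.5],[0,0,0]]

```text
time: 11.18
tool_pos: [500.6, -280.2, -18.1]
tcp_rot: [180.0, 0.0, 34.0]
ft_force: [0.9, -0.5, -4.7]
finger_gap: 49.0
grip_force: 53.1
```

Request:
send_rows:
  steps:
    - [[0,0,-0.04],[0,0,0]]
    - [[0,0,-0.08],[0,0,0]]
    - [[0,0,-0.12],[0,0,0]]
    - [[0,0,-0.16],[0,0,0]]
    - [[0,0,-0.16],[0,0,0]]

```text
time: 11.8
tool_pos: [500.2, -279.9, -23.5]
tcp_rot: [-180.0, 0.1, 34.0]
ft_force: [-0.1, 0.0, -5.1]
finger_gap: 49.0
grip_force: 53.1
```

Request:
send_rows:
  steps:
    - [[0,0,-0.03],[0,0,0]]
    - [[0,0,-0.06],[0,0,0]]
    - [[0,0,-0.08],[0,0,0]]
    - [[0,0,-0.08],[0,0,0]]

```text
time: 12.3
tool_pos: [500.3, -280.1, -25.2]
tcp_rot: [-180.0, 0.0, 34.0]
ft_force: [-3.8, 2.0, 5.0]
finger_gap: 49.2
grip_force: 53.9
```

Contact, with the bench carrying the load. I release, then rise.

Request:
send_rows:
  steps:
    - [[0,0,0],[0,0,0]]
    - [[0,0,0],[0,0,0]]
    - [[0,0,0],[0,0,0]]
    - [[0,0,0],[0,0,0]]
    - [[0,0,0.3],[0,0,0]]
    - [[0,0,1],[0,0,0]]
    - [[0,0,2.5],[0,0,0]]
    - [[0,0,4.5],[0,0,0]]
    - [[0,0,6.5],[0,0,0]]
    - [[0,0,8],[0,0,0]]
  fingers: 0

```text
time: 13.55
tool_pos: [500.9, -280.4, 218.5]
tcp_rot: [179.8, -0.0, 34.0]
ft_force: [0.6, 0.0, -0.2]
finger_gap: 85.4
grip_force: 0.0
```

Run:
```python
from h import *
s=snapshot("wrist");save(s,"w2.png");st=sense();print(st["tool_pos"],st["tcp_rot"],st["joint_pos"].round(1),st["ft_force"])
```

```text
[ 503.0999273  -281.90926694  225.39996281] [179.37123843  -0.21656157  33.98812345] [-34.3   2.5  87.4  -0.   89.4  21.7] [ 0.79786511 -0.26863943  4.97287668]
```

View pics/w2.png

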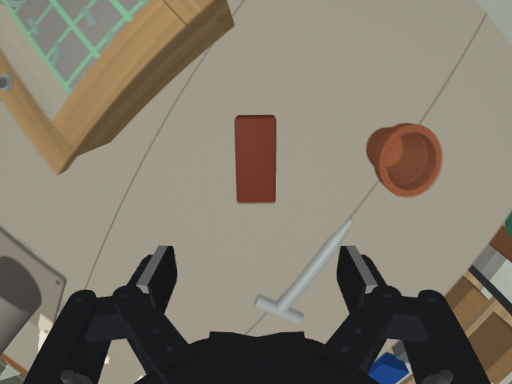

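The wrist view shows the paver lying flat and free at (256,159), with the pot (405,160) and dibber (315,265) untouched. Next is the handle, approached tilted from the front with the fingers partly closed.

```bash
cat > g.py <<'E'
from h import *
f=np.load("est.npz")["f"]
F=R.from_euler("z",f[2]).as_matrix()
def pose(th,a0=30,back=47.,off=(0,0,0)):
    """reported-TCP pose for lid angle th (deg); a0 tool tilt when closed; off in lid axes (x to hinge,y,z)"""
    a=np.radians(a0-th); z=F@[np.sin(a),0,-np.cos(a)]; x=F@[0,1,0]
    p=lidpt(f,228-off[0],off[1],55+off[2],np.radians(th))
    return p+z*back, frm(z,x)
E
python3 - <<'E'
from g import *
tgt(*pose(0,back=-33),"standoff"); tgt(*pose(0),"grasp");print(pose(0,back=-33)[0])
E
```

```text
standoff shift [-1.971, 11.79, -1.026] rot [-0.312, -0.419, 0.674]
grasp shift [-0.693, 11.412, -3.335] rot [-0.312, -0.419, 0.674]
[443.96645042  71.80352193 194.63328824]
```

Request:
send_rows:
  steps:
    - [[-0.3,1.6,0.8],[-0.05,-0.06,0.1]]
    - [[-0.6,3.3,0.8],[-0.1,-0.12,0.2]]
    - [[-0.9,5,0.8],[-0.14,-0.18,0.3]]
    - [[-1.2,6.8,0.8],[-0.19,-0.25,0.4]]
    - [[-1.5,8.6,0.6],[-0.24,-0.32,0.5]]
    - [[-1.8,10.2,0.2],[-0.28,-0.38,0.6]]
    - [[-1.97,11.79,-0.4],[-0.312,-0.419,0.674]]
    - [[-1.97,11.79,-0.8],[-0.312,-0.419,0.674]]
    - [[-1.97,11.79,-1],[-0.312,-0.419,0.674]]
    - [[-1.97,11.79,-1],[-0.312,-0.419,0.674]]
  fingers: 0.55

```text
time: 14.85
tool_pos: [441.5, 72.0, 184.4]
tcp_rot: [150.7, 0.3, 73.2]
ft_force: [0.0, -1.0, 0.7]
finger_gap: 38.7
grip_force: 0.0
```

Run:
```python
from g import *
W=snapshot("wrist");save(W,"w3.png")
s=sense();p=s["tool_pos"];Rt=R.from_euler("xyz",s["tcp_rot"],degrees=True).as_matrix();P=np.array(W["pose"])
print(p,s["tcp_rot"],s["joint_pos"].round(1),s["finger_gap"],"cam in tool",Rt.T@(P[:3,3]-p),(Rt.T@P[:3,:3]).round(2).tolist())
tgt(*pose(0,back=-33),"standoff");tgt(*pose(0),"grasp")
def fp(X):
    c=P[:3,:3].T@(X-P[:3,3]);d=c*[1,-1,-1];th=np.arctan2(np.hypot(*d[:2]),d[2]);K=W["K"];return (K[0][0]*th*d[:2]/np.hypot(*d[:2])+np.array([K[0][2],K[1][2]])).round(1)
print("bar pred",fp(lidpt(f,228,0,55)),[fp(lidpt(f,228,v,55)) for v in(-48,48)])
for r in finder.pinpoint("lid_handle","wrist"): print("seen",r["confidence"],np.array(r["at"])*[512,384])
```

```text
[441.71822581  71.88944637 184.87438769] [150.66412604   0.23556602  73.18659126] [ 16.8 -48.2 134.9 -17.   69.2  36.2] 38.4176430602339 cam in tool [  82.25982908   -0.81770167 -176.67726833] [[0.0, 0.95, 0.32], [1.0, -0.0, -0.0], [0.0, 0.32, -0.95]]
standoff shift [0.075, -0.003, 0.325] rot [0.001, -0.012, 0.006]
grasp shift [1.354, -0.381, -1.984] rot [0.001, -0.012, 0.006]
bar pred [267.1 206.1] [array([266.2, 261.3]), array([267.7, 141.1])]
```

View pics/w3.png

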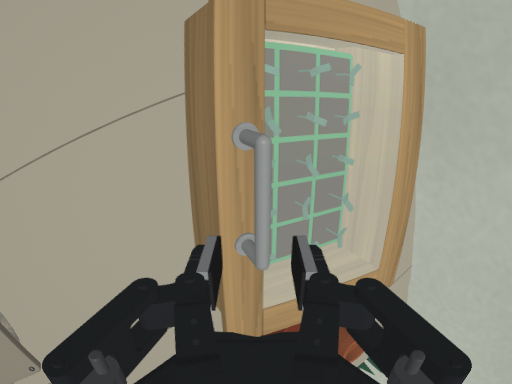

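The handle bar shows from (262,142) to (262,266), about 5 px left of the prediction, so it is about 3 mm nearer the robot. The fingertips are at (215,240) and (298,240). The camera-to-tool offset is unchanged, so the short tips are fixed to the tool. Joints 2 and 3 are close to their limits at this tilt, so I use 20 degrees instead.

Run:
```python
from g import *
o=(-3,0,0)
tgt(*pose(0,20,-20,o),"standoff20"); tgt(*pose(0,20,47,o),"grasp20")
```

```text
standoff20 shift [0.284, -0.067, -0.021] rot [0.05, 0.155, 0.006]
grasp20 shift [1.016, -0.284, -2.119] rot [0.05, 0.155, 0.006]
```

Request:
send_rows:
  steps:
    - [[0.15,-0.03,0.2],[0.025,0.08,0.003]]
    - [[0.28,-0.07,0.1],[0.05,0.155,0.006]]
    - [[0.4,-0.1,-0.3],[0.05,0.155,0.006]]
    - [[0.55,-0.14,-0.8],[0.05,0.155,0.006]]
    - [[0.7,-0.19,-1.2],[0.05,0.155,0.006]]
    - [[0.84,-0.23,-1.6],[0.05,0.155,0.006]]
    - [[0.84,-0.23,-1.6],[0.05,0.155,0.006]]

```text
time: 15.82
tool_pos: [465.5, 66.7, 134.6]
tcp_rot: [160.1, 0.1, 73.8]
ft_force: [-0.6, 0.2, -0.2]
finger_gap: 38.5
grip_force: 0.0
```

Run:
```python
from g import *
W=snapshot("wrist");S=snapshot("scene")
s=sense();print(s["tool_pos"],s["tcp_rot"],s["joint_pos"].round(1),s["ft_force"].round(1))
tgt(*pose(0,20,47,(-3,0,0)),"grasp20")
x,y=[int(v) for v in proj(S,lidpt(f,228,0,55))]
a=cv2.resize(W["img"][100:350,100:420],(500,390));b=cv2.resize(S["img"][y-30:y+30,x-23:x+23],(299,390),interpolation=2)
cv2.imwrite("pics/w4.png",cv2.cvtColor(np.hstack([a,b]),cv2.COLOR_RGB2BGR))
```

```text
[466.30686938  66.91798953 136.37309584] [1.59997600e+02 9.33157716e-04 7.37906187e+01] [  9.1 -32.3 128.1  -9.2  66.3  27.6] [-0.1  0.5  0.9]
grasp20 shift [0.201, -0.117, -0.494] rot [0.0, 0.0, -0.005]
```

View pics/w4.png

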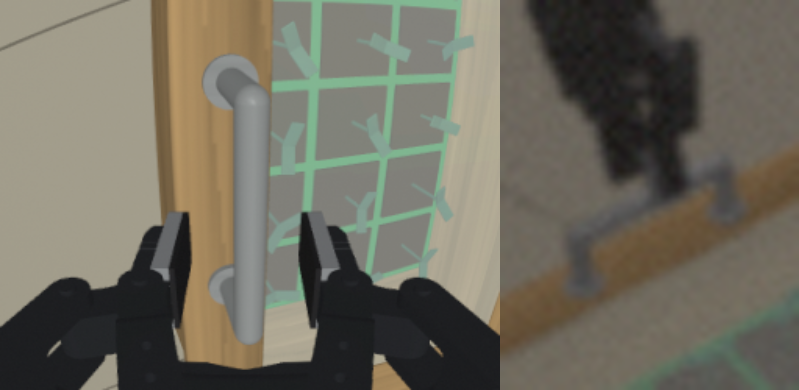

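The bar passes between the pads at crop (250,200), and the tips are just reaching its level. I go 18 mm deeper and close.

Request:
send_rows:
  steps:
    - [[0.1,-0.04,-0.25],[0,0,0]]
    - [[0.2,-0.08,-0.5],[0,0,0]]
    - [[0.22,-0.1,-0.58],[0,0,0]]
    - [[0.22,-0.1,-0.58],[0,0,0]]

```text
time: 16.42
tool_pos: [472.8, 63.6, 118.5]
tcp_rot: [160.0, 0.0, 73.8]
ft_force: [-0.6, -0.4, -0.5]
finger_gap: 38.5
grip_force: 0.0
```

Request:
send_rows:
  steps:
    - [[0,0,0],[0,0,0]]
    - [[0,0,0],[0,0,0]]
    - [[0,0,0],[0,0,0]]
    - [[0,0,0],[0,0,0]]
    - [[0,0,0],[0,0,0]]
  fingers: 1
  squeeze: 80

```text
time: 17.05
tool_pos: [472.5, 64.0, 119.2]
tcp_rot: [160.1, -0.0, 73.8]
ft_force: [-6.7, 1.5, 4.5]
finger_gap: 9.2
grip_force: 78.2
```

Run:
```python
from g import *
s=sense();p=s["tool_pos"];Rt=R.from_euler("xyz",s["tcp_rot"],degrees=True)
print(s["finger_gap"],s["grip_force"],s["ft_force"],s["joint_pos"].round(1))
h=lidpt(f,0,0,0);axis=-F@np.array([0,1,0]) # opening axis sign check
b=lidpt(f,228,0,55)
for sg in(1,-1):
    r=R.from_rotvec(sg*.1*F@np.array([0,1,0]));print(sg,(h+r.apply(b-h))[2]-b[2])
r0=R.from_rotvec(0*axis)
for sg in(1,):
    for th in(5,10,15,20,25,30,35,40,45):
        v=np.radians(th)*F@np.array([0,1,0]);r=R.from_rotvec(v)
        print(th,((h+r.apply(p-h)-p)/30).round(2).tolist(),v.round(3).tolist())
np.savez("grip.npz",p=p,r=Rt.as_rotvec())
```

```text
9.160056153429347 78.16833972930908 [-6.70123691  1.54808245  4.45194919] [  8.4 -30.3 128.6  -9.1  63.7  27.4]
1 23.071743019030095
-1 -23.37203714792551
5 [-0.02, 0.01, 0.64] [0.025, 0.084, 0.0]
10 [0.01, -0.0, 1.28] [0.049, 0.167, 0.0]
15 [0.1, -0.03, 1.91] [0.074, 0.251, 0.0]
20 [0.24, -0.07, 2.54] [0.099, 0.335, 0.0]
25 [0.43, -0.13, 3.14] [0.124, 0.418, 0.0]
30 [0.67, -0.2, 3.73] [0.148, 0.502, 0.0]
35 [0.96, -0.28, 4.3] [0.173, 0.586, 0.0]
40 [1.3, -0.38, 4.83] [0.198, 0.669, 0.0]
45 [1.68, -0.5, 5.34] [0.223, 0.753, 0.0]
```

The 9.2 mm gap on a 12 mm bar, with an upward push, means only the tips pinch the bar's top. I open, go 11 mm deeper and reclose.

Request:
send_rows:
  steps:
    - [[0,0,0],[0,0,0]]
    - [[0,0,0],[0,0,0]]
    - [[0,0,0],[0,0,0]]
    - [[0.06,-0.02,-0.17],[0,0,0]]
    - [[0.12,-0.04,-0.35],[0,0,0]]
    - [[0.12,-0.04,-0.35],[0,0,0]]
  fingers: 0.55

```text
time: 17.8
tool_pos: [476.1, 62.4, 107.4]
tcp_rot: [160.1, 0.0, 73.8]
ft_force: [-0.4, -0.1, 0.1]
finger_gap: 38.6
grip_force: 0.0
```

Request:
send_rows:
  steps:
    - [[0,0,0],[0,0,0]]
    - [[0,0,0],[0,0,0]]
    - [[0,0,0],[0,0,0]]
    - [[0,0,0],[0,0,0]]
    - [[0,0,0],[0,0,0]]
  fingers: 1

```text
time: 18.42
tool_pos: [476.2, 62.7, 108.4]
tcp_rot: [160.0, -0.0, 73.8]
ft_force: [-4.7, 0.9, 3.3]
finger_gap: 9.9
grip_force: 77.9
```

Run:
```python
from g import *
s=sense();p=s["tool_pos"];print(p,s["finger_gap"],s["joint_pos"].round(1))
np.savez("grip.npz",p=p,r=R.from_euler("xyz",s["tcp_rot"],degrees=True).as_rotvec())
h=lidpt(f,-(-3),0,0);h=lidpt(f,3,0,0)
for th in(2,4,6,8,10,13,16,19,22,25,28,31,34,37,40,43,45):
    v=np.radians(th)*F@np.array([0,1,0]);print(th,((h+R.from_rotvec(v).apply(p-h)-p)/30).round(2).tolist(),v.round(3).tolist())
```

```text
[476.18568505  62.66778292 108.44711339] 9.908521831286553 [  8.1 -29.  128.9  -9.2  62.1  27.4]
2 [-0.03, 0.01, 0.25] [0.01, 0.033, 0.0]
4 [-0.04, 0.01, 0.5] [0.02, 0.067, 0.0]
6 [-0.05, 0.02, 0.75] [0.03, 0.1, 0.0]
8 [-0.05, 0.02, 1.0] [0.04, 0.134, 0.0]
10 [-0.05, 0.01, 1.24] [0.049, 0.167, 0.0]
13 [-0.02, 0.01, 1.62] [0.064, 0.218, 0.0]
16 [0.02, -0.01, 1.99] [0.079, 0.268, 0.0]
19 [0.09, -0.03, 2.36] [0.094, 0.318, 0.0]
22 [0.17, -0.05, 2.72] [0.109, 0.368, 0.0]
25 [0.27, -0.08, 3.08] [0.124, 0.418, 0.0]
28 [0.39, -0.11, 3.43] [0.139, 0.469, 0.0]
31 [0.52, -0.15, 3.78] [0.153, 0.519, 0.0]
34 [0.68, -0.2, 4.12] [0.168, 0.569, 0.0]
37 [0.84, -0.25, 4.45] [0.183, 0.619, 0.0]
40 [1.03, -0.3, 4.77] [0.198, 0.669, 0.0]
43 [1.23, -0.36, 5.08] [0.213, 0.72, 0.0]
45 [1.38, -0.41, 5.28] [0.223, 0.753, 0.0]
```

Request:
send_rows:
  steps:
    - [[-0.03,0.01,0.25],[0.01,0.033,0]]
    - [[-0.04,0.01,0.5],[0.02,0.067,0]]
    - [[-0.05,0.02,0.75],[0.03,0.1,0]]
    - [[-0.05,0.02,1.0],[0.04,0.134,0]]
    - [[-0.05,0.01,1.24],[0.049,0.167,0]]
    - [[-0.05,0.01,1.24],[0.049,0.167,0]]

```text
time: 19.18
tool_pos: [474.5, 63.1, 145.4]
tcp_rot: [170.1, -0.0, 73.7]
ft_force: [-4.5, 2.7, -2.6]
finger_gap: 10.0
grip_force: 79.2
```

```bash
cat > v.py <<'E'
from g import *
import sys
def fproj(W,X):
    P=np.array(W["pose"]);c=P[:3,:3].T@(X-P[:3,3]);d=c*[1,-1,-1];th=np.arctan2(np.hypot(*d[:2]),d[2]);K=W["K"];return K[0][0]*th*d[:2]/np.hypot(*d[:2])+np.array([K[0][2],K[1][2]])
S=snapshot("scene");T=snapshot("top")
s=sense();print(s["time"],s["tool_pos"].round(1),s["ft_force"].round(1),s["finger_gap"],s["joint_pos"].round(1))
f[:2]-=F[:2,0]*1.5
for nm,s2 in(("scene",S),("top",T)):
    for l in finder.trace("lid",nm)[:1]:
        m=l["mask"].astype(np.uint8);cn=cv2.convexHull(np.vstack(cv2.findContours(m,0,2)[0]));a=np.zeros_like(m);cv2.fillConvexPoly(a,cn,1)
        sc=[(iou(s2,[lidpt(f,u,v,w,np.radians(t)) for u in(0,252) for v in(-176,176) for w in(0,20)],a),t) for t in range(-4,60)]
        print(nm,l["confidence"],sorted(sc)[-3:])
th=float(sys.argv[1])
i=S["img"].copy();i=cv2.resize(i[60:252,150:342],(576,576),interpolation=2)
for u in(0,252):
    for v in(-176,176):
        for w in(0,20): cv2.circle(i,tuple(int(k) for k in (proj(S,lidpt(f,u,v,w,np.radians(th)))-[150,60]+.5)*3),3,(255,0,255),-1)
cv2.imwrite("pics/"+sys.argv[2],cv2.cvtColor(i,cv2.COLOR_RGB2BGR))
E
python3 v.py 10 v10.png
```

```text
19.275 [474.4  63.1 144.8] [-3.6  1.9 -2.7] 9.383671878712889 [  4.3 -20.6 117.1  -3.6  74.2  21.3]
scene 0.64 [(np.float64(0.9527710226545502), 11), (np.float64(0.9548420423033005), 13), (np.float64(0.9559770774683175), 12)]
top 0.57 [(np.float64(0.975192600580303), 14), (np.float64(0.9754285968245503), 16), (np.float64(0.9768992670226895), 15)]
```

The lid is lifting: about 12° fitted, with the load on the wrist. I carry on along the arc.

Request:
send_rows:
  steps:
    - [[0.03,0,0.38],[0.015,0.051,0]]
    - [[0.07,-0.02,0.75],[0.03,0.101,0]]
    - [[0.14,-0.04,1.12],[0.045,0.151,0]]
    - [[0.22,-0.06,1.48],[0.06,0.201,0]]
    - [[0.32,-0.09,1.84],[0.075,0.251,0]]
    - [[0.44,-0.12,2.19],[0.09,0.302,0]]
    - [[0.57,-0.16,2.54],[0.104,0.352,0]]
    - [[0.73,-0.21,2.88],[0.119,0.402,0]]
    - [[0.89,-0.26,3.21],[0.134,0.452,0]]
    - [[0.89,-0.26,3.21],[0.134,0.452,0]]

```text
time: 20.62
tool_pos: [501.9, 54.9, 242.3]
tcp_rot: [-162.9, -0.1, 73.7]
ft_force: [-6.6, 1.7, 3.1]
finger_gap: 9.3
grip_force: 80.7
```

Request:
send_rows:
  steps:
    - [[0.19,-0.05,0.32],[0.015,0.05,0]]
    - [[0.39,-0.11,0.63],[0.03,0.101,0]]
    - [[0.54,-0.16,0.83],[0.04,0.134,0]]
    - [[0.54,-0.16,0.83],[0.04,0.134,0]]
    - [[0.54,-0.16,0.83],[0.04,0.134,0]]

```text
time: 21.25
tool_pos: [517.8, 50.1, 266.9]
tcp_rot: [-155.1, -0.2, 73.7]
ft_force: [-4.7, 0.7, 1.4]
finger_gap: 9.7
grip_force: 81.2
```

```bash
python3 v.py 45 v45.png
python3 - <<'E'
from g import *
g=np.load("grip.npz");s=sense();r=R.from_euler("xyz",s["tcp_rot"],degrees=True)*R.from_rotvec(g["r"]).inv()
print("turn",np.degrees(r.as_rotvec())@F[:,1])
for th in(42,44,45,46,48):
    for dx in(0,3):
        h=lidpt(f,dx,0,0);print(th,dx,(h+R.from_rotvec(np.radians(th)*F[:,1]).apply(g["p"]-h)).round(1))
print(s["tool_pos"])
E
```

```text
21.35 [517.8  50.2 266.9] [-4.5 -0.   0.5] 9.864970242037554 [ -4.2  19.3  68.    5.9 116.9  13.6]
scene 0.89 [(np.float64(0.977670309584555), 46), (np.float64(0.9783985273111971), 44), (np.float64(0.9807031476701743), 45)]
top 0.79 [(np.float64(0.9567622378076921), 47), (np.float64(0.9649259497746298), 45), (np.float64(0.971435624589919), 46)]
turn 44.904019003699965
42 0 [511.6  52.2 259.8]
42 3 [511.1  52.3 257.7]
44 0 [515.9  50.9 266. ]
44 3 [515.3  51.1 263.8]
45 0 [518.1  50.3 269. ]
45 3 [517.4  50.5 266.8]
46 0 [520.3  49.6 272. ]
46 3 [519.7  49.8 269.7]
48 0 [525.   48.2 277.8]
48 3 [524.2  48.5 275.5]
[517.78516261  50.14285124 266.88338084]
```

View pics/v45.png

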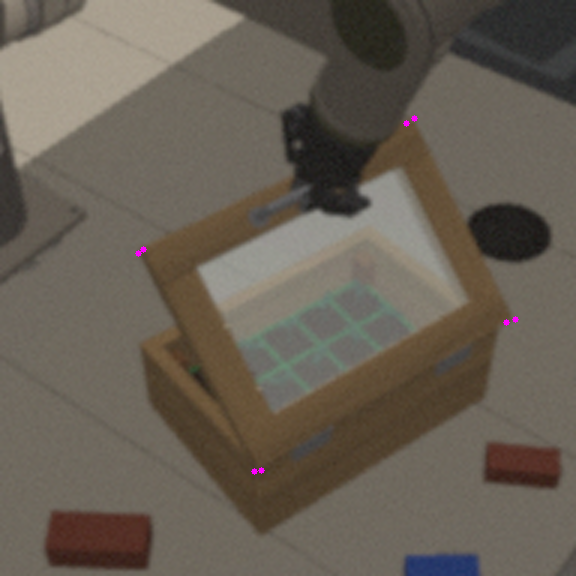

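The overlay at 45° lands on the lid's corners, and both cameras and the grip geometry give about 45°. The paver lies flat on the bench at (98,540). The hold is steady, so I hand in.

```bash
python3 -c "
from bench import order;print(order.hand_in())"
```

```text
the job is handed in; nothing more can be done
None
```

The paver lies flat on the bench and the lid is still held by its handle at about 45° (both cameras and the arm's motion agree to about 1°). The pot, vase, saucer and dibber were not touched. Handed in at about 21 s of the 51 s allowed.

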